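Centre-punch a damper bracket

TASK

Take the aluminium bracket off the barbed hook of the small wire-grid stand without forcing it against the hook, and set it down flat on the steel bench plate with its base wholly on the plate. Then take the automatic centre punch, hold it upright with its tip inside the scribed circle on the bracket, press straight down until it trips with a snap, and put it back upright in its own socket, the empty one of the tool stand. Do not drop the bracket or the punch, do not trip the punch anywhere else, and leave everything else standing where it is.

Things in the scene. Friction and masses are not known exactly. Their poses are not given: they have to be found in the camera images.
- hanger: Fixed wire-grid stand: upright black grid 220 mm wide (its y), 224 mm high, 10 mm thick, on two low feet reaching 40 mm in front. Origin on the table under the middle of the grid's front; x points backwards, so the hook sticks out along -x at y = 0. A blue C-spanner hangs fixed on a short hook at y = -78 mm, within 50 mm of the grid, below 180 mm.
- hook_tip (a point): Centre of the 9 mm ball at the hook's barb tip. Hook: steel wire 6 mm in diameter, axis 200 mm above the table, level from the grid to x = -120 mm of the stand, then turned up at 45 degrees to this point at x = -138 mm, 218 mm up. Axes as the stand's.
- hook_mid (a point): Point on the level wire's axis 80 mm in front of the grid, about where the bracket hangs.
- bracket: Loose aluminium bracket, about 0.28 kg: base 110 (x) x 60 (y) x 6 mm, upright lug across its middle 8 mm thick (x), 56 mm wide (y), top edge 100 mm above the underside. Origin under the base's middle, z up. At the start it hangs level by the lug's eye on the hook, x along the stand's x, blue end (-x) away from the grid. Pinch the lug's top edge across its thickness from above.
- bracket_eye (a point): Centre of the round eye through the lug, 22 mm in diameter, 63 mm above the underside; solid lug for 26 mm above the eye. Hanging, the eye's top rests on the wire, so this point is 8 mm below the wire's axis.
- bracket_mark (a point): Centre of the scribed cross and circle (12 mm in diameter, white lines on marking blue) on the top face of the base, 35 mm from the lug's middle on the -x side.
- bench_plate: Fixed ground steel bench plate 160 mm (x) x 120 mm (y), top face 30 mm above the table. Origin under its middle at table height.
- tool_stand: Fixed dark wooden tool stand 60 mm (x) x 170 mm (y) x 45 mm high with three round sockets 13 mm in diameter, 40 mm deep, in a row along y, 52 mm apart. Origin under its middle at table height.
- socket0 (a point): Mouth centre of the socket at y = -52 mm of the stand, on its top face.
- socket1 (a point): Mouth centre of the middle socket.
- socket2 (a point): Mouth centre of the socket at y = +52 mm of the stand.
- punch: Loose automatic centre punch, 0.14 kg, 144 mm long: round body 18 mm in diameter, 112 mm long, black grip, brass rings, steel cap; below it a pointed steel nose 9 mm in diameter, 32 mm long. Origin at the centre of the flat shoulder between nose and body, z towards the cap. At the start upright in any one of the three sockets, its shoulder resting on the stand's top face.
- punch_grip (a point): Point on the punch's axis 85 mm above the shoulder, a good place to hold it.
- punch_tip (a point): Point of the nose, 32 mm below the shoulder when the nose is out; moves with the nose.
- punch_nose (a joint): How far the nose is pushed up into the body, m: 0 out, 0.007 fully in, rigid there. Pressed, it resists more and more, up to about 12 N near 2.5 mm (up to 16 N if pressed fast); there the sear trips, the resistance collapses to about 4 N and the nose snaps in; tripped for certain beyond 5.5 mm. It springs out and resets by itself when lifted.
- drift: Loose brass drift, a 13 mm rod rising 95 mm above the stand, in another socket. Leave it.
- scriber: Loose scriber with a red handle, 16 mm thick, rising 92 mm above the stand, in another socket. Leave it.
- hammer: Loose hammer, 200 mm long, lying on the table. Leave it.
- spanner: Loose spanner, 160 mm long, lying on the table. Leave it.
- fork_cap: Loose chromed fork cap, 52 mm in diameter, 60 mm high, standing. Leave it.
- grease_tin: Loose yellow grease tin, 72 mm in diameter, 62 mm high, standing. Leave it.
- spray_can: Loose blue spray can, 56 mm in diameter, 165 mm high, standing. Leave it.
- seal_carton: Loose carton of seals, 75 x 110 x 42 mm. Leave it.
There are look-alikes about, which are no part of the job. What is shaped like the bracket but orange is not meant.

How it is judged:
By the outcome, as a careful person would: the job done as asked, in the order asked, and still so for the second after the job is handed in, with the robot touching nothing.
It also fails if it takes over 67 s, if anything falls off the work surface, if the arm or the gripper's body presses on something with over 40 N, if the wrist force passes 120 N, or if a joint passes its speed limit or range.

ROBOT

A 6-joint arm with a two-finger parallel gripper is mounted at the origin on the work surface. World frame = base frame: x ahead of the robot, y to its left, z up, the work surface at z = 0. Lengths are in m, angles in degrees, forces in N, time in s.
With the tool pointing down it reaches from about 0.325 to 0.775 m from the base axis. Payload 5.5 kg.
Tool frame: the origin (TCP) lies at the very end of the fingers, on their centre line; the grasp point (between the pads) lies 19 mm behind it; z points along the fingers, y is the line along which they close (so a half turn about z gives the same grasp; the last joint's range is limited). The gripper opens to 88 mm and grips with 3 to 60 N. Pads are 20 mm wide; open, the fingers measure 115 mm over their backs; the gripper's body (75 mm by 178 mm) begins 61 mm behind the grasp point.
Start: joints at [72.554, 5.22, 70.514, -0, 104.267, -3.249], TCP at [0.147, 0.582, 0.223] pointing down, gripper open.
Joint ranges: [-164.24, 164.24], [-49.07, 125.15], [9.68, 141.18], [-86.29, 266.29], [3.28, 154.24], [-151.56, 151.56]. Speed limits (degrees/s): [147.25, 147.25, 172.46, 180, 180, 180].

INTERFACE

Orientations are given as [roll, pitch, yaw] about the fixed x, y, z axes, in that order (R = Rz(yaw) Ry(pitch) Rx(roll)).
In Python, from rig import env, imaging gives the robot as it stands.
- The arm moves only by the shell command python3 -m handwheel 'ROWS'. ROWS is JSON, a list of rows, each a list of 3 entries, a list of its own where there are three numbers: the finger opening in mm, from 0 to 87.8, then the shift along the tool's x, y, z in units of 40 mm (1.0 is 40 mm), then the turn about the tool's z in units of 5 degrees (1.0 is 5 degrees). In form: [[grip, [tx, ty, tz], roll], ...]. A call has exactly 8 rows; each row shifts and turns the commanded pose from where the row before left it, along the tool's axes as they then stand; what a row does not reach is not made up. A row lasts 1/12 s, in which the tool goes at most 41.7 mm and 7.16 degrees, less where a joint would pass 70% of its speed; a pose out of reach is approached as far as the arm can. A call is refused whole if a number of a shift passes 1 or a number of a turn 1, either way. A call with a gripper value outside its range is refused whole. The fingers move at their own pace and stop on an object; the grip force is fixed at half the most. Time passes only in rows, so rows that do not move let the fingers close, or fill a call up. It gives the time, the measured TCP pose, the force, the opening and the grip force at its end, in the units of the state.
- env.read_state(): the state, without advancing time (a new reading comes with each control period).
- imaging.capture(name): name is "scene" or "side" or "wrist"; returns (picture, depth): 384x512x3 uint8, blue, green, red; 384x512 float32, m along the optical axis (not along the pixel's ray), 0 where there is no reading.
- imaging.calibration(name): a dict with "camera_matrix" (3x3 intrinsics, pixels), "R" (3x3) and "t" (3): a world point X has camera coordinates R X + t. Camera axes: x right, y down, z forward; pixel columns grow to the right and rows downward; lengths in m; the calibration is good to about 2 mm. A picture is of the moment at which its call begins: read the wrist's pose just before it. calibration takes no time and is no camera call; for the wrist camera it gives the pose at the moment of the call.
- env.sign_off(): hands the job in; it is judged then, once.
Trained networks look in the newest picture that a camera, given by its name, has taken for a name from the list of things; names that differ only in an ending like _2 or _b are one class to them, and where a whole thing is asked for, a point or a joint stands for the part that bears it (a point fixed in the world has none). Each returns a list of dicts, best first, with "confidence" (0 to 1); they miss things now and then, are a little off and sometimes report something else, mostly with a low value. They report only what shows in the picture. A call takes as long as a camera call. They do not tell look-alikes from the thing itself.
- imaging.look_for(name, camera): "pixel" ([row, column] in pixels, amid what is visible of it).
- imaging.trace(name, camera): "pixels" (384x512 bool, what is visible of it) and "pixel" ([row, column] in pixels, amid what is visible of it).
- imaging.spot_point(name, camera): "pixel" ([row, column] in pixels: a listed point, or the origin of a listed thing).
The state is a dict: "clock": time; "q": joint angles; "dq": joint speeds; "effort": joint torques, N m; "ee_pos": TCP position; "tcp_rot": TCP orientation; "contact_force": force on the tool from outside, world axes, zero at the start; "moment": the same for the moment, N m; "grip_width": finger opening in m; "finger_force": force on a finger pad.
Only numpy, scipy, OpenCV 4.12 (cv2) and the standard library are available. Lean on these libraries where they do the work, as an engineer would, in place of code of your own. Each camera call takes 0.05 s, during which the arm holds its last target. There are 200 camera calls.

## Working session

There is one attempt and no reset: what is moved stays moved. The work goes in short steps, Python scripts to look and compute and a shell command to move; the robot and the scene stay as the last step left them, time stands still between calls to the robot, and variables do not carry over. Pictures are saved under pics/ and viewed, at most 10 in all, crops included, and the job is handed in when it is done.

```bash
ls; mkdir -p pics
cat > h.py <<'E'
import numpy as np, cv2
from rig import env, imaging
def w(cam,px,depth=None,z=None,cal=None):
    c=cal or imaging.calibration(cam);K=np.array(c["camera_matrix"]);R=np.array(c["R"]);t=np.array(c["t"]).ravel()
    r=np.linalg.solve(K,[px[1],px[0],1.0])
    o=-R.T@t; d=R.T@r
    s=(z-o[2])/d[2] if z is not None else depth
    return o+s*d
def dep(D,px,k=2):
    r,c=int(round(px[0])),int(round(px[1])); p=D[max(r-k,0):r+k+1,max(c-k,0):c+k+1]; p=p[p>0]
    return float(np.median(p)) if p.size else 0
def proj(cam,X):
    c=imaging.calibration(cam);p=np.array(c["R"])@X+np.array(c["t"]).ravel();p=np.array(c["camera_matrix"])@p;return p[[1,0]]/p[2]
E
python3 - <<'E'
from h import *
ims=[]
for cam in("scene","side"):
    I,D=imaging.capture(cam); ims.append(I); np.save(f"pics/{cam}.npy",D); cv2.imwrite(f"pics/{cam}0.png",I)
    for n in["hanger","hook_tip","hook_mid","bracket","bracket_eye","bracket_mark","bench_plate","tool_stand","socket0","socket1","socket2","punch","punch_grip"]:
        for r in imaging.spot_point(n,cam)[:3]:
            d=dep(D,r["pixel"]); print(cam,n,round(r["confidence"],2),np.round(r["pixel"]),np.round(w(cam,r["pixel"],d),3) if d else None)
E
```

```text
pics
scene hanger 0.96 [275. 267.] [0.59  0.288 0.02 ]
scene hanger 0.26 [163. 213.] [ 0.585 -0.176  0.109]
scene hook_tip 0.97 [222. 311.] [ 0.339  0.162 -0.001]
scene hook_mid 0.9 [236. 290.] [0.515 0.279 0.21 ]
scene bracket 0.81 [244. 289.] [0.515 0.28  0.163]
scene bracket 0.71 [161. 212.] [ 0.591 -0.174  0.122]
scene bracket 0.62 [332. 360.] [0.421 0.584 0.027]
scene bracket_eye 0.86 [327. 361.] [0.418 0.575 0.052]
scene bracket_eye 0.67 [150. 209.] [ 0.58  -0.229  0.127]
scene bracket_eye 0.65 [236. 287.] [0.515 0.266 0.192]
scene bracket_mark 0.75 [242. 299.] [0.471 0.276 0.134]
scene bracket_mark 0.61 [330. 371.] [0.414 0.601 0.096]
scene bracket_mark 0.32 [126. 247.] [ 0.346 -0.379  0.021]
scene bench_plate 0.8 [201. 254.] [ 0.498 -0.001  0.029]
scene bench_plate 0.67 [124. 246.] [ 0.349 -0.383  0.034]
scene socket0 0.98 [163. 211.] [ 0.594 -0.176  0.111]
scene socket0 0.86 [153. 207.] [ 0.572 -0.279  0.053]
scene socket0 0.6 [172. 214.] [ 0.586 -0.177  0.056]
scene socket1 0.98 [163. 211.] [ 0.594 -0.176  0.111]
scene socket1 0.86 [153. 207.] [ 0.572 -0.279  0.053]
scene s
[... 1006 characters left out ...]
021]
side tool_stand 0.18 [162. 282.] [ 0.584 -0.176  0.055]
side socket0 0.94 [155. 303.] [ 0.56  -0.274  0.044]
side socket0 0.82 [164. 293.] [ 0.561 -0.209  0.041]
side socket0 0.73 [164. 279.] [ 0.597 -0.172  0.044]
side socket1 0.94 [155. 303.] [ 0.56  -0.274  0.044]
side socket1 0.82 [164. 293.] [ 0.561 -0.209  0.041]
side socket1 0.73 [164. 279.] [ 0.597 -0.172  0.044]
side socket2 0.94 [155. 303.] [ 0.56  -0.274  0.044]
side socket2 0.82 [164. 293.] [ 0.561 -0.209  0.041]
side socket2 0.73 [164. 279.] [ 0.597 -0.172  0.044]
side punch 0.68 [163. 281.] [ 0.587 -0.174  0.051]
side punch_grip 0.67 [146. 281.] [ 0.594 -0.174  0.127]
side punch_grip 0.67 [167. 292.] [ 0.555 -0.198  0.036]
```

```bash
python3 -c "
import cv2
for c in('scene','side'): cv2.imwrite(f'pics/{c}_v.png',cv2.resize(cv2.imread(f'pics/{c}0.png'),(800,600),interpolation=cv2.INTER_CUBIC))"
```

```text
(no output)
```

View pics/scene_v.png

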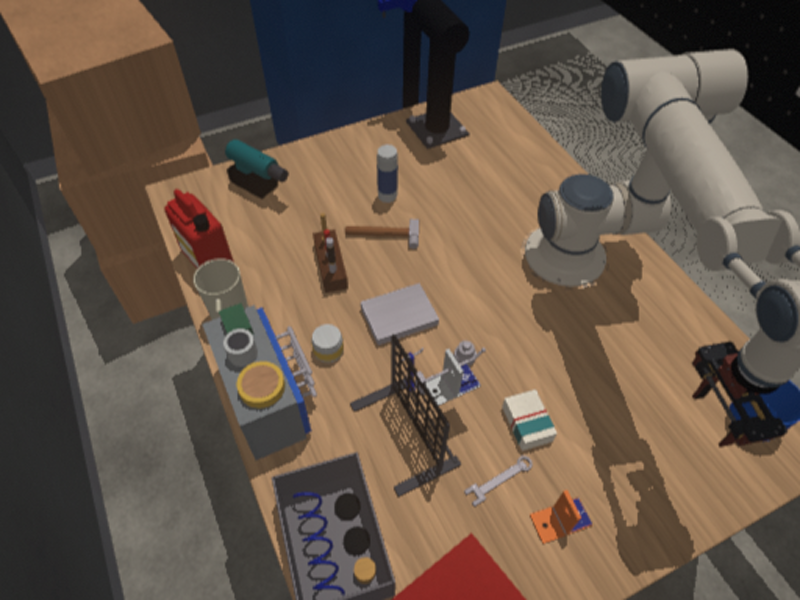

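View pics/side_v.png

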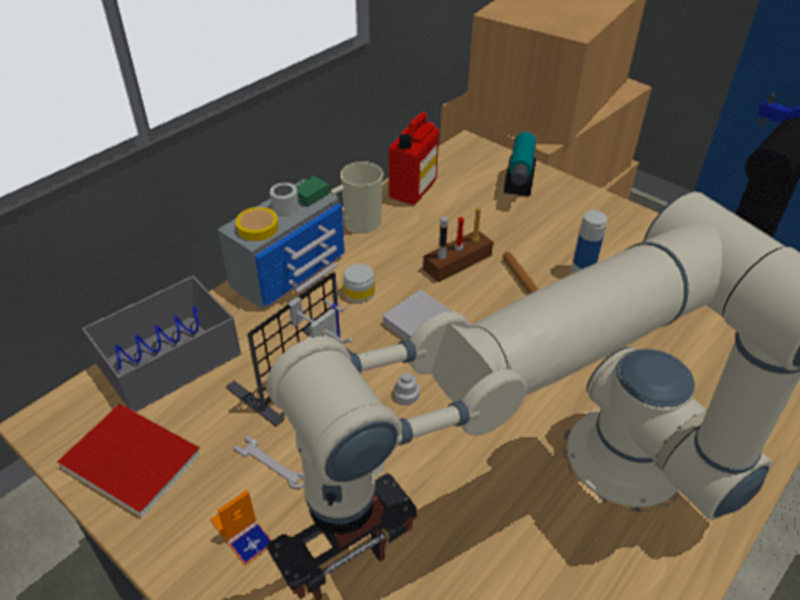

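The scene picture shows two bracket-like things. The grey one hangs on the black grid at about scene px (row 240, col 290) with its blue end forward. The orange one lies on the table at (330, 360). The grey one on the hook is meant. The punch (black body, steel cap) stands in the tool-stand socket nearest the camera, about (158, 211). The bench plate is at (200, 255).

```bash
cat >> h.py <<'E'
def cloud(cam,D,M=None,cal=None):
    c=cal or imaging.calibration(cam);K=np.array(c["camera_matrix"]);R=np.array(c["R"]);t=np.array(c["t"]).ravel()
    v,u=np.nonzero((D>0)&(M if M is not None else True)); d=D[v,u]
    return (((np.linalg.inv(K)@np.stack([u,v,np.ones_like(u)])*d).T-t)@R)
def rect(P):
    (c,s,a)=cv2.minAreaRect((P[:,:2]*1000).astype(np.float32)); return np.round(c,1),np.round(s,1),round(a,1)
E
python3 - <<'E'
from h import *
for cam in("scene","side"):
    I,D=imaging.capture(cam)
    for n,lo,hi in[("hanger",.03,.24),("bench_plate",.02,.04),("tool_stand",.036,.054),("bracket",.1,.3),("punch",.05,.3),("fork_cap",.01,.1),("seal_carton",.01,.1),("grease_tin",.01,.1),("spray_can",.1,.2),("scriber",.05,.2),("drift",.05,.2)]:
        for r in imaging.trace(n,cam)[:2]:
            M=cv2.erode(r["pixels"].astype(np.uint8),np.ones((3,3)))>0 if n in("bench_plate",) else r["pixels"]
            P=cloud(cam,D,M);Q=P[(P[:,2]>lo)&(P[:,2]<hi)]
            if len(Q)>5: print(cam,n,round(r["confidence"],2),np.round(r["pixel"]),len(Q),np.round(np.median(Q,0),3),"zmax",np.round(np.percentile(Q[:,2],98),3),rect(Q))
    X=imaging.spot_point("hook_tip",cam)[0]["pixel"]; print("hooktip@.218",w(cam,X,z=.218))
    for r in imaging.spot_point("hook_mid",cam)[:1]: print("hookmid@.2",w(cam,r["pixel"],z=.2))
c=[imaging.calibration(x) for x in("scene","side")]
E
```

```text
scene hanger 0.63 [263. 268.] 948 [0.588 0.276 0.155] zmax 0.226 (array([572.8, 274.3]), array([ 41.7, 225. ]), 1.2)
scene bench_plate 0.7 [200. 256.] 1012 [0.493 0.    0.029] zmax 0.035 (array([492.2,  -3.1]), array([117.5, 153.9]), 86.8)
scene bench_plate 0.42 [222. 208.] 43 [0.693 0.038 0.032] zmax 0.04 (array([691.8,  33.3]), array([16.6, 54.9]), 73.9)
scene tool_stand 0.79 [172. 210.] 360 [ 0.587 -0.21   0.044] zmax 0.051 (array([ 578.8, -231.6]), array([178.9,  59.6]), 77.8)
scene bracket 0.81 [243. 288.] 585 [0.515 0.278 0.137] zmax 0.23 (array([520.6, 274.8]), array([127.6,  60.9]), 3.6)
scene bracket 0.74 [330. 358.] 22 [0.42  0.578 0.101] zmax 0.103 (array([418.2, 579.1]), array([50.6,  7.8]), 85.1)
scene punch 0.61 [162. 207.] 100 [ 0.591 -0.176  0.104] zmax 0.156 (array([ 584.4, -201.4]), array([62.5, 18.6]), 75.9)
scene fork_cap 0.64 [224. 300.] 144 [0.41  0.172 0.044] zmax 0.062 (array([402.9, 166.8]), array([39.6, 48. ]), 61.9)
scene seal_carton 0.75 [272. 338.] 821 [0.369 0.379 0.041] zmax 0.046 (array([362.5, 372.9]), array([110.8,  77.9]), 81.1)
scene grease_tin 0.9
[... 1504 characters left out ...]
68.9]), 76.8)
side grease_tin 0.91 [185. 229.] 398 [0.668 0.02  0.052] zmax 0.064 (array([677.1,   9.6]), array([69.4, 74.1]), 15.7)
side spray_can 0.85 [154. 377.] 339 [ 0.324 -0.384  0.144] zmax 0.165 (array([ 328.8, -397.5]), array([55.1, 57.5]), 43.7)
side scriber 0.58 [148. 294.] 65 [ 0.574 -0.228  0.093] zmax 0.133 (array([ 573.4, -227.5]), array([14.1, 13.6]), 42.9)
side drift 0.69 [251. 261.] 30 [0.398 0.168 0.057] zmax 0.062 (array([399. , 167.4]), array([15.4, 21.2]), 40.6)
side drift 0.66 [143. 305.] 68 [ 0.563 -0.278  0.094] zmax 0.136 (array([ 563.6, -278.3]), array([11.9, 14.4]), 30.5)
hooktip@.218 [0.44452634 0.27293815 0.218     ]
hookmid@.2 [0.506687   0.27172709 0.2       ]
```

```bash
cat >> h.py <<'E'
from scipy.spatial.transform import Rotation as Ro
def st():
    s=env.read_state(); Rt=Ro.from_euler('xyz',s["tcp_rot"],degrees=True).as_matrix(); return s,Rt
def go(target,yaw_y=None):
    """units of shift along tool axes, and 5-deg units of roll so that tool y lies along world heading yaw_y"""
    s,Rt=st(); d=Rt.T@(np.array(target)-s["ee_pos"])/.04
    a=None
    if yaw_y is not None:
        h=np.degrees(np.arctan2(Rt[1,1],Rt[0,1])); a=(yaw_y-h+90)%180-90; a=-a/5
    print("clock",s["clock"],"pos",np.round(s["ee_pos"],4),"rot",np.round(s["tcp_rot"],2),"F",np.round(s["contact_force"],2),"w",round(s["grip_width"],4),"ff",s["finger_force"]); print("units",np.round(d,3),"mm",np.round(d*40,1),"roll units",a)
E
python3 - <<'E'
from h import *
go([.44,.275,.42],2)
s,Rt=st();print(s,Rt.round(3))
c=imaging.calibration("wrist");R=np.array(c["R"]);t=np.array(c["t"]).ravel()
print("cam in tool",(Rt.T@(-R.T@t-s["ee_pos"])).round(4),(R@Rt).round(3),c["camera_matrix"])
E
```

```text
clock 2.8 pos [0.1471 0.5817 0.2226] rot [180.    -0.   165.81] F [-0.23  0.12 -0.58] w 0.0878 ff 0.0
units [-8.978 -5.638 -4.934] mm [-359.1 -225.5 -197.4] roll units 14.761176262059966
{'clock': 2.8, 'q': array([ 7.25556465e+01,  5.21853516e+00,  7.05144514e+01,  4.24165242e-04,
        1.04265363e+02, -3.25013025e+00]), 'dq': array([-0.0036388 ,  0.01960095, -0.02399897, -0.00354366, -0.11401407,
       -0.03370373]), 'effort': array([-4.02500191e-04, -4.46183181e+01, -4.06497717e+01,  6.97819004e-02,
        1.95418554e-02, -1.90632227e-05]), 'ee_pos': array([0.14714553, 0.58169642, 0.22263754]), 'tcp_rot': array([ 1.79998329e+02, -3.16830433e-04,  1.65805881e+02]), 'contact_force': array([-0.23035138,  0.11562533, -0.58204056]), 'moment': array([ 0.03820579, -0.0497986 ,  0.00107542]), 'finger_force': 0.0, 'grip_width': 0.08779927434045733} [[-0.969  0.245  0.   ]
 [ 0.245  0.969  0.   ]
 [ 0.     0.    -1.   ]]
cam in tool [ 0.0809  0.001  -0.1617] [[ 0.     1.     0.001]
 [-0.955  0.    -0.295]
 [-0.295 -0.001  0.955]] [[314.13074998   0.         252.20232193]
 [  0.         314.13074998 188.39824081]
 [  0.           0.           1.        ]]
```

```bash
python3 -m handwheel '[[50,[-0.75,-0.47,-0.41],0],[50,[-0.75,-0.47,-0.41],0],[50,[-0.75,-0.47,-0.41],0],[50,[-0.75,-0.47,-0.41],0],[50,[-0.75,-0.47,-0.41],0],[50,[-0.75,-0.47,-0.41],0],[50,[-0.75,-0.47,-0.41],0],[50,[-0.75,-0.47,-0.41],0]]'; python3 -m handwheel '[[40,[-0.75,-0.47,-0.41],0],[40,[-0.75,-0.47,-0.41],0],[40,[-0.75,-0.47,-0.41],0],[40,[-0.73,-0.47,-0.41],0],[40,[0,0,0],1],[40,[0,0,0],1],[40,[0,0,0],1],[40,[0,0,0],1]]'; python3 -m handwheel '[[40,[0,0,0],1],[40,[0,0,0],1],[40,[0,0,0],1],[40,[0,0,0],1],[40,[0,0,0],1],[40,[0,0,0],1],[40,[0,0,0],1],[40,[0,0,0],1]]'; python3 -m handwheel '[[40,[0,0,0],1],[40,[0,0,0],1],[40,[0,0,0],0.76],[40,[0,0,0],0],[40,[0,0,0],0],[40,[0,0,0],0],[40,[0,0,0],0],[40,[0,0,0],0]]'
python3 - <<'E'
from h import *
go([.51,.275,.36],2)
cal=imaging.calibration("wrist");I,D=imaging.capture("wrist");cv2.imwrite("pics/w1.png",I);np.savez("pics/w1.npz",D=D,I=I,**{k:np.array(v) for k,v in cal.items()})
for n in["hook_tip","hook_mid","bracket","bracket_eye","bracket_mark"]:
    for r in imaging.spot_point(n,"wrist")[:2]:
        d=dep(D,r["pixel"]); print(n,round(r["confidence"],2),np.round(r["pixel"]),np.round(w("wrist",r["pixel"],d,cal=cal),4),d)
P=cloud("wrist",D,cal=cal)
near=(abs(P[:,0]-.51)<.06)&(abs(P[:,1]-.275)<.05)
Q=P[near&(P[:,2]>.224)&(P[:,2]<.236)&(abs(P[:,0]-.51)<.02)];print("lugtop",len(Q),Q.mean(0).round(4),rect(Q))
G=P[(P[:,0]>.56)&(P[:,2]>.19)&(P[:,2]<.235)];print("grid",len(G),rect(G),G[:,2].max())
H=P[(P[:,0]>.42)&(P[:,0]<.495)&(P[:,2]>.195)&(P[:,2]<.226)&(abs(P[:,1]-.27)<.03)];print("hook",len(H))
for x in np.arange(.42,.5,.006):
    h=H[abs(H[:,0]-x)<.003]
    if len(h):print(x.round(3),len(h),h.mean(0).round(4),h[:,2].max().round(4))
E
```

```text
clock: 3.47
ee_pos: [0.3437, 0.3755, 0.3549]
tcp_rot: [180.0, 0.0, 165.8]
contact_force: [1.1, 0.7, -0.7]
grip_width: 0.0502
finger_force: 0.0
clock: 4.13
ee_pos: [0.4404, 0.2745, 0.4196]
tcp_rot: [180.0, 0.0, 145.5]
contact_force: [-0.0, 0.3, 0.7]
grip_width: 0.0399
finger_force: 0.0
clock: 4.8
ee_pos: [0.44, 0.2749, 0.4196]
tcp_rot: [180.0, -0.0, 105.6]
contact_force: [-0.9, 0.1, 0.4]
grip_width: 0.0396
finger_force: 0.0
clock: 5.47
ee_pos: [0.4401, 0.2749, 0.4194]
tcp_rot: [-180.0, 0.0, 92.1]
contact_force: [0.3, 0.2, -0.1]
grip_width: 0.0398
finger_force: 0.0
clock 5.4667 pos [0.4401 0.2749 0.4194] rot [-180.      0.     92.05] F [ 0.35  0.17 -0.12] w 0.0398 ff 0.0
units [-0.06   1.748  1.486] mm [-2.4 69.9 59.4] roll units 0.010795696604969863
hook_tip 0.85 [168. 256.] [0.445  0.271  0.2208] 0.3697965145111084
hook_mid 0.69 [168. 300.] [0.4995 0.2687 0.2012] 0.3897416591644287
bracket 0.63 [157. 304.] [0.5069 0.2782 0.181 ] 0.4063297212123871
bracket_eye 0.83 [166. 309.] [0.5071 0.2759 0.2217] 0.36816200613975525
bracket_mark 0.72 [154. 275.] [0.4734 0.2716 0.1354] 0.4514409899711609
bracket_mark 0.67 [197. 230.] [0.4044 0.1744 0.0481] 0.5629423260688782
lugtop 366 [0.5109 0.272  0.2284] (array([511.3, 271.1]), array([ 8.4, 55.7]), 0.4)
grid 2244 (array([576.5, 272.5]), array([ 32.2, 223.1]), 1.2) 0.22760600498209596
hook 223
0.438 7 [0.4404 0.2695 0.2193] 0.2217
0.444 34 [0.4441 0.27   0.2209] 0.2238
0.45 25 [0.4501 0.2703 0.215 ] 0.2208
0.456 24 [0.4563 0.2703 0.2083] 0.2117
0.462 21 [0.4619 0.2704 0.2031] 0.2058
0.468 20 [0.4677 0.2703 0.2024] 0.2036
0.474 20 [0.4739 0.2705 0.2023] 0.204
0.48 24 [0.4802 0.2702 0.2022] 0.2039
0.486 24 [0.4862 0.2704 0.2019] 0.2036
0.492 24 [0.4921 0.2705 0.202 ] 0.2043
```

View pics/w1.png

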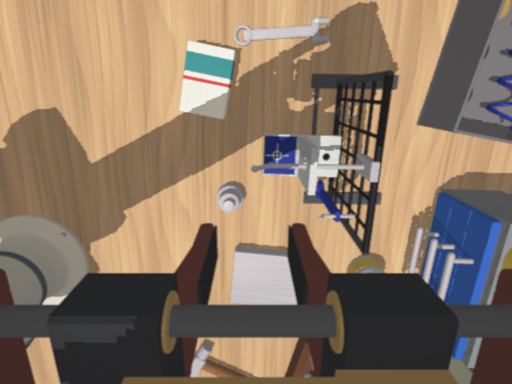

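The wrist picture shows the grey bracket with blue marked end at (155, 278), lug at (165, 309), hook tip at (168, 256), grid at col 370. It has a blue end, aluminium body and hangs on the hook, so it is the right one (the orange look-alike is out of view). The depth puts the lug top at (0.511, 0.271, 0.2284), wire axis y 0.270, z 0.2005, and the hook tip at x 0.4435. All of this fits the given sizes.

```bash
python3 -m handwheel '[[40,[0,0,0],0.27],[40,[-0.13,0.77,0],0],[40,[0,1,0],0],[40,[0,0,0.5],0],[40,[0,0,1],0],[40,[0,0,1],0],[40,[0,0,0.8],0],[40,[0,0,0.7],0]]'
python3 - <<'E'
from h import *
go([.511,.2705,.2165],.7)
E
```

```text
clock: 6.43
ee_pos: [0.5105, 0.2702, 0.256]
tcp_rot: [-179.8, 0.1, 90.6]
contact_force: [-1.1, -0.4, 0.7]
grip_width: 0.0398
finger_force: 0.0
clock 6.4333 pos [0.5105 0.2702 0.256 ] rot [-1.7985e+02  7.0000e-02  9.0580e+01] F [-1.06 -0.38  0.67] w 0.0398 ff 0.0
units [0.009 0.015 0.988] mm [ 0.4  0.6 39.5] roll units -0.023865314549351525
```

```bash
python3 -m handwheel '[[40,[0,0.01,0.25],0],[40,[0,0,0.25],0],[40,[0,0,0.25],0],[40,[0,0,0.2],0],[40,[0,0,0],0],[40,[0,0,0],0],[40,[0,0,0],0],[40,[0,0,0],0]]'
python3 - <<'E'
from h import *
go([.511,.2705,.2165],.7)
E
```

```text
clock: 7.1
ee_pos: [0.5117, 0.2707, 0.2228]
tcp_rot: [179.9, -0.0, 90.7]
contact_force: [0.6, -0.2, -1.2]
grip_width: 0.0398
finger_force: 0.0
clock 7.1 pos [0.5117 0.2707 0.2228] rot [ 1.7989e+02 -5.0000e-02  9.0650e+01] F [ 0.55 -0.22 -1.16] w 0.0398 ff 0.0
units [-0.004 -0.018  0.157] mm [-0.2 -0.7  6.3] roll units -0.009832835755835845
```

```bash
python3 -m handwheel '[[40,[0,-0.01,0.13],0],[40,[0,0,0],0],[40,[0,0,0],0],[0,[0,0,0],0],[0,[0,0,0],0],[0,[0,0,0],0],[0,[0,0,0],0],[0,[0,0,0],0]]'
python3 -m handwheel '[[0,[0,0,0],0],[0,[0,0,0],0],[0,[0,0,0],0],[0,[0,0,0],0],[0,[0,0,-0.05],0],[0,[0,0,-0.05],0],[0,[0,0,-0.05],0],[0,[0,0,-0.05],0]]'
python3 - <<'E'
from h import *
go([.511,.2705,.225],.7)
I,D=imaging.capture("wrist");cal=imaging.calibration("wrist");P=cloud("wrist",D,cal=cal)
Q=P[(abs(P[:,0]-.472)<.03)&(abs(P[:,1]-.275)<.05)&(P[:,2]>.11)&(P[:,2]<.16)];print(len(Q),Q.mean(0).round(4),np.percentile(Q[:,2],[5,50,95]).round(4))
Q=P[(P[:,0]>.42)&(P[:,0]<.495)&(P[:,2]>.195)&(P[:,2]<.226)&(abs(P[:,1]-.27)<.03)];print(len(Q),Q.mean(0).round(4))
cv2.imwrite("pics/w2.png",I)
E
```

```text
clock: 7.77
ee_pos: [0.5109, 0.2705, 0.2163]
tcp_rot: [180.0, -0.0, 90.7]
contact_force: [-0.5, 0.9, 0.0]
grip_width: 0.0101
finger_force: 0.0
clock: 8.43
ee_pos: [0.5109, 0.2704, 0.2241]
tcp_rot: [-180.0, 0.0, 90.7]
contact_force: [0.1, 0.1, -2.8]
grip_width: 0.0078
finger_force: 30.0
clock 8.4333 pos [0.5109 0.2704 0.2241] rot [-1.7998e+02  1.0000e-02  9.0650e+01] F [ 0.08  0.13 -2.75] w 0.0078 ff 29.996363818645477
units [ 0.001  0.002 -0.022] mm [ 0.1  0.1 -0.9] roll units -0.009961421168199536
3420 [0.4796 0.2763 0.1434] [0.1422 0.1435 0.1446]
963 [0.4642 0.2709 0.2089]
```

```bash
python3 -m handwheel '[[0,[0,-0.1,0],0],[0,[0,-0.2,0],0],[0,[0,-0.25,0],0],[0,[0,-0.25,0],0],[0,[0,-0.2,0],0],[0,[0,-0.15,0],0],[0,[0,-0.05,0],0],[0,[0,0,0],0]]'; python3 -m handwheel '[[0,[0,-0.05,-0.05],0],[0,[0,-0.1,-0.1],0],[0,[0,-0.1,-0.1],0],[0,[0,0,0],0],[0,[0,0,0],0],[0,[0,0,0],0],[0,[0,0,0],0],[0,[0,0,0],0]]'
python3 - <<'E'
from h import *
go([.425,.27,.262],.7)
I,D=imaging.capture("wrist");cal=imaging.calibration("wrist");P=cloud("wrist",D,cal=cal)
x0=env.read_state()["ee_pos"][0]
Q=P[(abs(P[:,0]-x0)<.04)&(abs(P[:,1]-.275)<.05)&(P[:,2]>.12)&(P[:,2]<.175)];print("base top",len(Q),np.percentile(Q[:,2],[5,50,95]).round(4))
Q=P[(abs(P[:,0]-.443)<.006)&(P[:,2]>.195)&(P[:,2]<.235)&(abs(P[:,1]-.27)<.012)];print("ball",len(Q),Q.mean(0).round(4) if len(Q) else 0,Q[:,2].max() if len(Q) else 0)
cv2.imwrite("pics/w3.png",I)
E
```

```text
clock: 9.15
ee_pos: [0.4623, 0.2701, 0.2246]
tcp_rot: [180.0, -0.0, 90.7]
contact_force: [0.6, -0.7, -2.6]
grip_width: 0.008
finger_force: 30.0
clock: 9.82
ee_pos: [0.453, 0.2698, 0.2339]
tcp_rot: [-180.0, 0.0, 90.6]
contact_force: [-0.1, -0.2, -2.8]
grip_width: 0.0075
finger_force: 30.0
clock 9.8167 pos [0.453  0.2698 0.2339] rot [-1.7997e+02  1.0000e-02  9.0650e+01] F [-0.13 -0.15 -2.81] w 0.0075 ff 29.996345043182373
units [ 0.013 -0.699 -0.702] mm [  0.5 -28.  -28.1] roll units -0.010709801359087123
base top 5519 [0.1511 0.1525 0.1539]
ball 21 [0.446  0.278  0.2269] 0.2348082945914756
```

```bash
python3 -m handwheel '[[0,[0,-0.08,-0.08],0],[0,[0,-0.1,-0.1],0],[0,[0,-0.1,-0.1],0],[0,[0,-0.1,-0.1],0],[0,[0,-0.1,-0.12],0],[0,[0,-0.12,-0.15],0],[0,[0,-0.1,-0.2],0],[0,[0,0,0],0]]'
python3 - <<'E'
from h import *
go([.42,.27,.35],.7)
for cam in("scene",):
    I,D=imaging.capture(cam)
    for n in("bench_plate","bracket"):
      for r in imaging.trace(n,cam)[:1]:
        P=cloud(cam,D,r["pixels"]); print(n,np.median(P,0).round(3),len(P))
    P=cloud(cam,D); Q=P[(abs(P[:,0]-.49)<.15)&(abs(P[:,1])<.12)&(P[:,2]>.02)&(P[:,2]<.04)];print(len(Q),rect(Q),np.median(Q,0))
E
```

```text
clock: 10.53
ee_pos: [0.4246, 0.2699, 0.271]
tcp_rot: [179.8, -0.1, 90.7]
contact_force: [0.0, 0.4, -1.5]
grip_width: 0.0077
finger_force: 30.0
clock 10.5333 pos [0.4246 0.2699 0.271 ] rot [ 1.7982e+02 -1.1000e-01  9.0690e+01] F [ 0.    0.44 -1.55] w 0.0077 ff 29.996077716350555
units [ 0.009 -0.109 -1.974] mm [  0.3  -4.3 -79. ] roll units -0.0029126219325604553
bench_plate [0.494 0.001 0.029] 1206
bracket [0.423 0.581 0.008] 764
1131 (array([489.6,  -6.6]), array([124.2, 162.4]), 86.7) [ 0.4919813  -0.00311717  0.02908076]
```

```bash
python3 -m handwheel '[[0,[-0.4,0,0],0],[0,[-0.9,0,0],0],[0,[-0.95,0,0],0],[0,[-0.95,0,0],0],[0,[-0.95,0.2,0],0],[0,[-0.9,0.4,0],0],[0,[-0.9,0.5,0],0],[0,[-0.6,0.35,0],0]]'; python3 -m handwheel '[[0,[-0.32,0.13,0],0],[0,[0,0,0.3],0.4],[0,[0,0,0.7],0.4],[0,[0,0,0.9],0],[0,[0,0,0.7],0],[0,[0,0,0.4],0],[0,[0,0,0.2],0],[0,[0,0,0],0]]'
python3 - <<'E'
from h import *
go([.491,-.004,.1168],-3.3)
cal=imaging.calibration("wrist");I,D=imaging.capture("wrist");cv2.imwrite("pics/w4.png",I)
P=cloud("wrist",D,cal=cal)
Q=P[(abs(P[:,0]-.49)<.12)&(abs(P[:,1])<.1)&(P[:,2]>.022)&(P[:,2]<.04)];print("plate",len(Q),rect(Q),np.median(Q,0))
Q=P[(abs(P[:,0]-.49)<.07)&(abs(P[:,1])<.05)&(P[:,2]>.046)&(P[:,2]<.09)];print("base",len(Q),rect(Q),np.median(Q,0))
E
```

```text
clock: 11.35
ee_pos: [0.4866, 0.0049, 0.2677]
tcp_rot: [-180.0, 0.1, 90.5]
contact_force: [0.4, 1.3, -2.1]
grip_width: 0.0079
finger_force: 30.0
clock: 12.02
ee_pos: [0.4901, -0.0046, 0.1375]
tcp_rot: [-179.7, -0.0, 86.6]
contact_force: [-0.2, 0.3, -2.4]
grip_width: 0.0081
finger_force: 30.0
clock 12.0167 pos [ 0.4901 -0.0046  0.1375] rot [-179.73   -0.     86.64] F [-0.16  0.34 -2.44] w 0.0081 ff 29.999245405197144
units [0.016 0.025 0.518] mm [ 0.6  1.  20.7] roll units -0.011565814268740838
plate 11917 (array([489.6,  -8.9]), array([120. , 160.1]), 86.2) [0.49114722 0.02373207 0.02973363]
base 8380 (array([490.4,  -3.4]), array([ 59.9, 110.3]), 86.6) [4.91979177e-01 1.82397818e-04 5.60715274e-02]
```

View pics/w4.png

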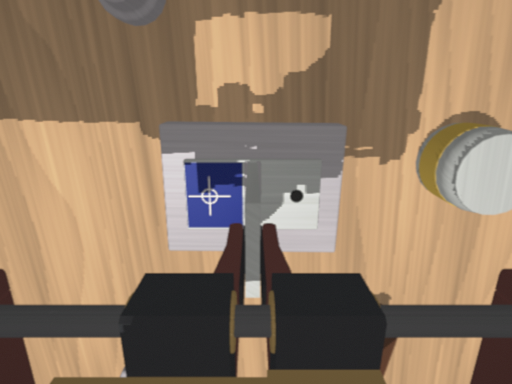

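The wrist picture shows the bracket in the gripper over the plate, with the plate corners at about (125,162) and (250,338). The mark is at (196, 209). The base lies wholly inside the plate outline.

```bash
python3 -m handwheel '[[0,[0,0,0.1],0],[0,[-0.04,0,0.15],0],[0,[0,0,0.12],0],[0,[0,0,0.05],0],[0,[0,0,0.02],0],[0,[0,0,0.02],0],[0,[0,0,0],0],[0,[0,0,0],0]]'; python3 -m handwheel '[[0,[0,0,0.02],0],[0,[0,0,0],0],[0,[0,0,0.02],0],[0,[0,0,0],0],[0,[0,0,0],0],[0,[0,0,0],0],[0,[0,0,0],0],[0,[0,0,0],0]]'
```

```text
clock: 12.73
ee_pos: [0.4913, -0.0061, 0.1221]
tcp_rot: [180.0, 0.0, 86.7]
contact_force: [-0.4, -0.2, -2.3]
grip_width: 0.0078
finger_force: 30.0
clock: 13.4
ee_pos: [0.4912, -0.0062, 0.1202]
tcp_rot: [-180.0, 0.0, 86.7]
contact_force: [0.3, -0.0, -1.9]
grip_width: 0.0077
finger_force: 30.0
```

```bash
python3 -m handwheel '[[0,[0,0,0.02],0],[0,[0,0,0.02],0],[0,[0,0,0],0],[0,[0,0,0],0],[0,[0,0,0],0],[0,[0,0,0],0],[0,[0,0,0],0],[0,[0,0,0],0]]'; python3 -m handwheel '[[0,[0,0,0.01],0],[0,[0,0,0.01],0],[0,[0,0,0],0],[0,[0,0,0],0],[0,[0,0,0],0],[0,[0,0,0],0],[0,[0,0,0],0],[0,[0,0,0],0]]'
```

```text
clock: 14.07
ee_pos: [0.4912, -0.0062, 0.1186]
tcp_rot: [180.0, 0.0, 86.7]
contact_force: [-0.3, -0.3, -2.4]
grip_width: 0.0077
finger_force: 30.0
clock: 14.73
ee_pos: [0.4912, -0.0062, 0.1179]
tcp_rot: [180.0, 0.0, 86.7]
contact_force: [1.2, 0.2, -3.8]
grip_width: 0.0077
finger_force: 30.0
```

```bash
python3 -m handwheel '[[0,[0,0,0.01],0],[0,[0,0,0.01],0],[0,[0,0,0.01],0],[0,[0,0,0],0],[0,[0,0,0],0],[0,[0,0,0],0],[0,[0,0,0],0],[0,[0,0,0],0]]'; python3 -m handwheel '[[0,[0,0,0.01],0],[0,[0,0,0.01],0],[0,[0,0,0],0],[0,[0,0,0],0],[0,[0,0,0],0],[0,[0,0,0],0],[0,[0,0,0],0],[0,[0,0,0],0]]'
```

```text
clock: 15.4
ee_pos: [0.4912, -0.006, 0.1175]
tcp_rot: [180.0, -0.0, 86.7]
contact_force: [-4.2, 1.8, 6.1]
grip_width: 0.0076
finger_force: 30.0
clock: 16.07
ee_pos: [0.4913, -0.0059, 0.1175]
tcp_rot: [179.9, -0.0, 86.7]
contact_force: [-6.2, 2.8, 9.1]
grip_width: 0.0079
finger_force: 30.0
```

```bash
python3 -m handwheel '[[30,[0,0,0],0],[30,[0,0,0],0],[30,[0,0,0],0],[30,[0,0,0],0],[30,[0,0,-0.1],0],[30,[0,0,-0.3],0],[30,[0,0,-0.8],0],[30,[0,0,-0.9],0]]'; python3 -m handwheel '[[30,[0,0,-0.9],0],[30,[0,0,-0.8],0],[30,[0,0,-0.5],0],[30,[0,0,0],0],[30,[0,0,0],0],[30,[0,0,0],0],[30,[0,0,0],0],[30,[0,0,0],0]]'
python3 - <<'E'
from h import *
go([.589,-.176,.35])
cal=imaging.calibration("wrist");I,D=imaging.capture("wrist");cv2.imwrite("pics/w5.png",I)
P=cloud("wrist",D,cal=cal)
Q=P[(abs(P[:,0]-.49)<.12)&(abs(P[:,1])<.1)&(P[:,2]>.022)&(P[:,2]<.033)];print("plate",len(Q),rect(Q),np.median(Q,0))
Q=P[(abs(P[:,0]-.49)<.07)&(abs(P[:,1])<.06)&(P[:,2]>.0335)&(P[:,2]<.06)];print("base",len(Q),rect(Q),np.median(Q,0))
Q=P[(abs(P[:,0]-.49)<.07)&(abs(P[:,1])<.06)&(P[:,2]>.126)&(P[:,2]<.135)];print("lug",len(Q),rect(Q),np.median(Q,0))
for r in imaging.spot_point("bracket_mark","wrist")[:2]: print(r["confidence"],r["pixel"],w("wrist",r["pixel"],z=.036,cal=cal),dep(D,r["pixel"]),w("wrist",r["pixel"],dep(D,r["pixel"]),cal=cal))
r=imaging.spot_point("bracket_mark","wrist")[0]["pixel"];a,b=int(r[0]),int(r[1])
cv2.imwrite("pics/mk.png",cv2.resize(I[a-40:a+40,b-40:b+40],(480,480),interpolation=cv2.INTER_CUBIC))
# white circle centroid on blue
B=I.astype(int);blue=(B[:,:,0]>B[:,:,2]+60)
n,l,s,c=cv2.connectedComponentsWithStats(blue.astype(np.uint8));i=1+np.argmax(s[1:,4]);print("blue patch",s[i],c[i])
E
```

```text
clock: 16.73
ee_pos: [0.4901, -0.0061, 0.1995]
tcp_rot: [-179.8, -0.0, 86.6]
contact_force: [0.8, -0.3, 0.5]
grip_width: 0.0298
finger_force: 0.0
clock: 17.4
ee_pos: [0.4907, -0.0061, 0.2862]
tcp_rot: [-179.8, -0.0, 86.6]
contact_force: [0.5, -1.2, -0.2]
grip_width: 0.0299
finger_force: 0.0
clock 17.4 pos [ 0.4907 -0.0061  0.2862] rot [-179.84   -0.     86.65] F [ 0.53 -1.17 -0.17] w 0.0299 ff 0.0
units [-4.096  2.696 -1.603] mm [-163.8  107.8  -64.1] roll units None
plate 6490 (array([489.5,  -9.3]), array([120.1, 160.3]), 86.1) [ 0.48548532 -0.00090178  0.02974737]
base 3313 (array([492. ,  -5.2]), array([ 58.7, 110.2]), 86.8) [ 0.4919648  -0.00381009  0.03602748]
lug 421 (array([492.2,  -5.5]), array([56. ,  7.5]), 86.9) [ 0.49224156 -0.00468719  0.12971079]
0.89 [152.6, 223.1] [4.52165414e-01 4.19667753e-04 3.60000000e-02] 0.41673150658607483 [4.52166216e-01 4.21026649e-04 3.60073981e-02]
blue patch [ 470  136   42   63 1827] [493.06020799 167.4909688 ]
```

View pics/mk.png

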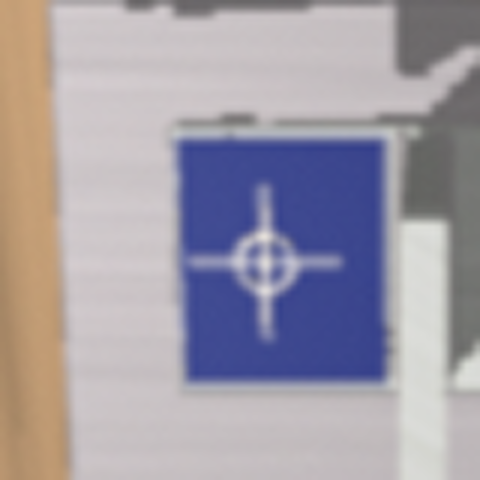

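The crop shows the scribed cross and circle at crop (263, 265), which is wrist px (155.8, 226.5). That gives about (0.457, -0.0036), agreeing with the fit of the base (35 mm from the lug). The bracket is flat with its top at 36 mm and its base inside the plate.

```bash
python3 -m handwheel '[[50,[-0.4,0.3,-0.4],0],[50,[-0.75,0.5,-0.4],0],[50,[-0.8,0.55,0],0],[50,[-0.8,0.55,0],0],[50,[-0.8,0.5,0],0],[50,[-0.55,0.3,0],0],[50,[0,0,0],0],[50,[0,0,0],0]]'
python3 - <<'E'
from h import *
go([.589,-.176,.32])
cal=imaging.calibration("wrist");I,D=imaging.capture("wrist");cv2.imwrite("pics/w6.png",I)
P=cloud("wrist",D,cal=cal)
Q=P[(abs(P[:,0]-.589)<.03)&(abs(P[:,1]+.176)<.03)&(P[:,2]>.148)&(P[:,2]<.165)];print("cap",len(Q),rect(Q),np.median(Q,0))
Q=P[(abs(P[:,0]-.58)<.1)&(abs(P[:,1]+.225)<.12)&(P[:,2]>.04)&(P[:,2]<.05)];print("stand",len(Q),rect(Q),np.median(Q,0))
Q=P[(abs(P[:,0]-.58)<.05)&(abs(P[:,1]+.225)<.1)&(P[:,2]>.125)&(P[:,2]<.15)&(P[:,1]<-.2)];print("others",len(Q),rect(Q),np.median(Q,0))
for n in("punch","punch_grip","socket2"):
  for r in imaging.spot_point(n,"wrist")[:2]: print(n,r["confidence"],r["pixel"],w("wrist",r["pixel"],dep(D,r["pixel"]),cal=cal))
E
```

```text
clock: 18.22
ee_pos: [0.5895, -0.1772, 0.3181]
tcp_rot: [-179.8, -0.1, 86.5]
contact_force: [-0.5, 0.3, -0.4]
grip_width: 0.0502
finger_force: 0.0
clock 18.2167 pos [ 0.5895 -0.1772  0.3181] rot [-1.7984e+02 -6.0000e-02  8.6540e+01] F [-0.52  0.32 -0.38] w 0.0502 ff 0.0
units [ 0.028 -0.013 -0.047] mm [ 1.1 -0.5 -1.9] roll units None
cap 225 (array([ 589.5, -182.9]), array([17.2, 16.7]), 34.1) [ 0.58975825 -0.18225274  0.15642167]
stand 3565 (array([ 578.7, -234.8]), array([171. ,  60.1]), 77.7) [ 0.57950009 -0.22509224  0.04485113]
others 279 (array([ 573.8, -258.8]), array([65.4, 14.8]), 79.1) [ 0.57315129 -0.24076582  0.13459807]
punch 0.74 [158.1, 248.6] [ 0.58473897 -0.17600733  0.08587725]
punch_grip 0.77 [165.6, 250.5] [ 0.58765765 -0.17496707  0.13342365]
socket2 0.82 [222.1, 241.4] [ 0.56721888 -0.27731072  0.05383119]
socket2 0.82 [155.6, 252.7] [ 0.59001043 -0.17506082  0.07592311]
```

View pics/w6.png

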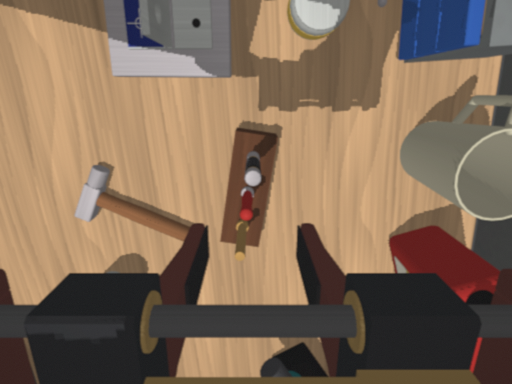

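The wrist picture shows the tool stand. The punch (black with steel cap) is at (178, 253), the red scriber at (214, 246) and the brass drift at (255, 240). The punch is in the +y socket with its cap at (0.5895, -0.183, 0.1564), 112 mm above the stand top as it should be. The black body and steel cap single it out.

```bash
python3 -m handwheel '[[50,[-0.13,0,0.3],0],[50,[0,0,0.9],0],[50,[0,0,1],0],[50,[0,0,1],0],[50,[0,0,0.9],0],[50,[0,0,0.6],0],[50,[0,0,0.2],0],[50,[0,0,0],0]]'
python3 - <<'E'
from h import *
go([.5895,-.1825,.111])
E
```

```text
clock: 19.08
ee_pos: [0.5878, -0.1799, 0.1217]
tcp_rot: [-179.8, -0.1, 86.7]
contact_force: [-0.2, 0.0, -0.0]
grip_width: 0.0501
finger_force: 0.0
clock 19.0833 pos [ 0.5878 -0.1799  0.1217] rot [-1.7978e+02 -7.0000e-02  8.6730e+01] F [-0.17  0.04 -0.01] w 0.0501 ff 0.0
units [-0.062  0.047  0.268] mm [-2.5  1.9 10.7] roll units None
```

```bash
python3 -m handwheel '[[50,[-0.06,0.03,0.13],0],[50,[0,0,0.14],0],[50,[0,0,0],0],[50,[0,0,0],0],[50,[0,0,0],0],[50,[0,0,0],0],[50,[0,0,0],0],[50,[0,0,0],0]]'
python3 - <<'E'
from h import *
go([.5895,-.1825,.111])
E
```

```text
clock: 19.75
ee_pos: [0.5903, -0.1839, 0.1134]
tcp_rot: [180.0, 0.0, 86.6]
contact_force: [-0.6, -0.8, -0.3]
grip_width: 0.0498
finger_force: 0.0
clock 19.75 pos [ 0.5903 -0.1839  0.1134] rot [1.7998e+02 1.0000e-02 8.6650e+01] F [-0.62 -0.77 -0.27] w 0.0498 ff 0.0
units [ 0.034 -0.021  0.059] mm [ 1.4 -0.8  2.4] roll units None
```

```bash
python3 -m handwheel '[[50,[0.03,-0.02,0.04],0],[50,[0,0,0],0],[0,[0,0,0],0],[0,[0,0,0],0],[0,[0,0,0],0],[0,[0,0,0],0],[0,[0,0,0],0],[0,[0,0,0],0]]'; python3 -m handwheel '[[0,[0,0,0],0],[0,[0,0,0],0],[0,[0,0,0],0],[0,[0,0,0],0],[0,[0,0,0],0],[0,[0,0,0],0],[0,[0,0,0],0],[0,[0,0,0],0]]'
python3 - <<'E'
from h import *
go([.5895,-.1825,.16])
cal=imaging.calibration("wrist");I,D=imaging.capture("wrist");cv2.imwrite("pics/w7.png",I)
P=cloud("wrist",D,cal=cal)
Q=P[(abs(P[:,0]-.589)<.015)&(abs(P[:,1]+.18)<.02)&(P[:,2]>.150)&(P[:,2]<.165)];print("cap",len(Q),rect(Q),np.median(Q,0))
E
```

```text
clock: 20.42
ee_pos: [0.5894, -0.1826, 0.1114]
tcp_rot: [180.0, -0.0, 86.7]
contact_force: [-0.3, 0.2, -1.0]
grip_width: 0.0176
finger_force: 30.0
clock: 21.08
ee_pos: [0.5894, -0.1826, 0.1114]
tcp_rot: [180.0, 0.0, 86.7]
contact_force: [-0.6, 0.4, 0.0]
grip_width: 0.0176
finger_force: 30.0
clock 21.0833 pos [ 0.5894 -0.1826  0.1114] rot [180.     0.    86.65] F [-0.56  0.38  0.03] w 0.0176 ff 29.997600317001343
units [ 3.000e-03  1.000e-03 -1.214e+00] mm [  0.1   0.1 -48.6] roll units None
cap 2006 (array([ 588.4, -180.7]), array([22.4, 30. ]), 86.4) [ 0.58961202 -0.1778201   0.15651177]
```

```bash
python3 -m handwheel '[[0,[0,0,-0.1],0],[0,[0,0,-0.2],0],[0,[0,0,-0.4],0],[0,[0,0,-0.6],0],[0,[0,0,-0.7],0],[0,[0,0,-0.7],0],[0,[0,0,-0.4],0],[0,[0,0,-0.15],0]]'; python3 -m handwheel '[[0,[0.28,-0.2,0],0],[0,[0.6,-0.5,0],0],[0,[0.75,-0.62,0],0],[0,[0.75,-0.65,0],0],[0,[0.75,-0.65,0],0],[0,[0.65,-0.55,0],0],[0,[0.4,-0.3,0],0],[0,[0.1,-0.1,0],0]]'; python3 -m handwheel '[[0,[0,0,0.1],0],[0,[0,0,0.4],0],[0,[0,0,0.5],0],[0,[0,0,0.5],0],[0,[0,0,0.3],0],[0,[0,0,0.1],0],[0,[0,0,0],0],[0,[0,0,0],0]]'
python3 - <<'E'
from h import *
go([.457,-.0033,.1344])
for cam in("wrist","side","scene"):
    cal=imaging.calibration(cam);I,D=imaging.capture(cam);cv2.imwrite(f"pics/{cam}8.png",I)
    for n in("punch_tip","bracket_mark","punch"):
        for r in imaging.spot_point(n,cam)[:2]:
            print(cam,n,round(r["confidence"],2),r["pixel"],w(cam,r["pixel"],z={"punch_tip":.06,"bracket_mark":.036,"punch":.09}[n],cal=cal).round(4))
    print("pred mark",proj(cam,np.array([.457,-.0036,.036])).round(1))
I=cv2.imread("pics/wrist8.png");J=cv2.imread("pics/side8.png")
p=proj("side",np.array([.457,-.0036,.06])).astype(int);print(p)
a=cv2.resize(J[max(p[0]-35,0):p[0]+35,p[1]-35:p[1]+35],(400,400),interpolation=cv2.INTER_CUBIC)
p=proj("wrist",np.array([.457,-.0036,.05])).astype(int);print(p)
b=cv2.resize(I[max(p[0]-70,0):p[0]+70,p[1]-70:p[1]+70],(400,400),interpolation=cv2.INTER_CUBIC)
cv2.imwrite("pics/c8.png",np.hstack([a,b]))
E
```

```text
clock: 21.8
ee_pos: [0.5902, -0.1829, 0.2464]
tcp_rot: [179.6, 0.1, 86.7]
contact_force: [0.0, -0.4, -0.8]
grip_width: 0.0174
finger_force: 30.0
clock: 22.47
ee_pos: [0.4552, -0.0011, 0.2416]
tcp_rot: [180.0, -0.0, 86.8]
contact_force: [0.6, 0.2, -2.1]
grip_width: 0.0178
finger_force: 30.0
clock: 23.13
ee_pos: [0.4572, -0.0038, 0.1659]
tcp_rot: [180.0, 0.0, 86.6]
contact_force: [-0.1, -0.0, -0.8]
grip_width: 0.0174
finger_force: 30.0
clock 23.1333 pos [ 0.4572 -0.0038  0.1659] rot [1.7998e+02 1.0000e-02 8.6620e+01] F [-0.11 -0.03 -0.83] w 0.0174 ff 29.996582865715027
units [ 0.012 -0.007  0.788] mm [ 0.5 -0.3 31.5] roll units None
wrist punch_tip 0.58 [179.9, 247.3] [0.4539 0.0036 0.06  ]
wrist punch_tip 0.51 [191.7, 249.0] [ 0.4548 -0.0074  0.06  ]
wrist bracket_mark 0.6 [178.6, 250.9] [ 0.4567 -0.002   0.036 ]
wrist bracket_mark 0.33 [370.7, 228.2] [ 0.4156 -0.2362  0.036 ]
wrist punch 0.85 [205.5, 251.3] [ 0.4568 -0.0095  0.09  ]
pred mark [180.3 250.9]
side bracket_mark 0.68 [208.1, 281.1] [ 0.4518 -0.0054  0.036 ]
side bracket_mark 0.6 [347.0, 160.4] [0.3704 0.5903 0.036 ]
side punch 0.41 [194.8, 281.6] [ 0.4575 -0.0112  0.09  ]
side punch 0.41 [294.5, 175.3] [0.4291 0.4791 0.09  ]
pred mark [207.7 279.5]
scene bracket_mark 0.78 [330.6, 370.1] [0.3944 0.5937 0.036 ]
scene bracket_mark 0.69 [196.4, 261.5] [ 0.4654 -0.0015  0.036 ]
scene punch 0.54 [171.4, 216.3] [ 0.5858 -0.1465  0.09  ]
scene punch 0.41 [186.2, 262.2] [ 0.4607 -0.0076  0.09  ]
pred mark [195.2 263.2]
[202 279]
[184 251]
```

View pics/c8.png

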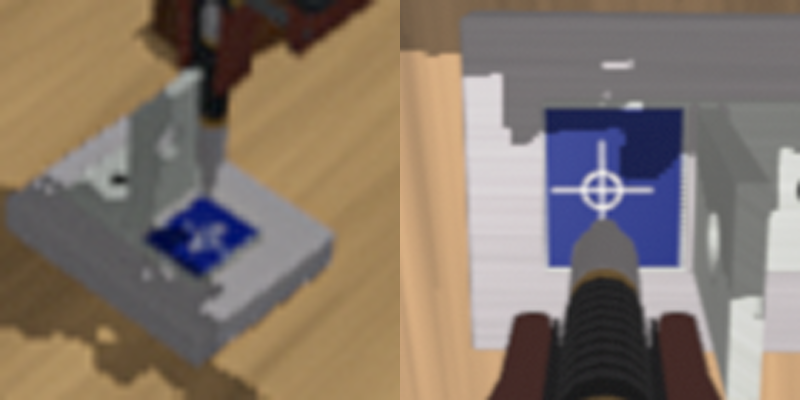

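The crop pair shows the punch upright just in front of the scribed circle. In the wrist view the tip is at about (191.5, 251.6) and the mark at (180.5, 251.7). In the side view the tip is at about (201.5, 280.4).

Run:
```python
from h import *
z=.0675
print("tip wrist",w("wrist",[191.5,251.5],z=z),"tip side",w("side",[201.3,280.2],z=z),"mark wrist",w("wrist",[180.3,251.5],z=.036))
print(proj("side",np.array([.4572,-.0042,z])),proj("wrist",np.array([.4572,-.0042,z])))
go([.457,-.0036,.1444])
```

```text
tip wrist [ 0.45679442 -0.00430435  0.0675    ] tip side [ 0.45541382 -0.00291277  0.0675    ] mark wrist [ 0.45677015 -0.00309043  0.036     ]
[200.84458248 280.02325443] [191.36004699 251.95921311]
clock 23.7333 pos [ 0.4569 -0.0033  0.1655] rot [179.99   0.    86.66] F [ 0.11 -0.07 -1.71] w 0.0174 ff 29.99656319618225
units [-0.007  0.004  0.527] mm [-0.3  0.2 21.1] roll units None
```

```bash
python3 -m handwheel '[[0,[0.02,0,0.1],0],[0,[0,0,0.2],0],[0,[0,0,0.2],0],[0,[0,0,0.1],0],[0,[0,0,0],0],[0,[0,0,0],0],[0,[0,0,0],0],[0,[0,0,0],0]]'
python3 - <<'E'
from h import *
cal=imaging.calibration("wrist");I,D=imaging.capture("wrist");cv2.imwrite("pics/w9.png",I)
go([.457,-.0036,.1344])
p=proj("wrist",np.array([.457,-.0036,.04])).astype(int);print(p,proj("wrist",np.array([.457,-.0032,.036])))
cv2.imwrite("pics/c9.png",cv2.resize(I[p[0]-40:p[0]+40,p[1]-40:p[1]+40],(480,480),interpolation=cv2.INTER_CUBIC))
E
```

```text
clock: 24.4
ee_pos: [0.4571, -0.0026, 0.1418]
tcp_rot: [180.0, 0.0, 86.6]
contact_force: [-0.1, 0.4, -1.4]
grip_width: 0.0176
finger_force: 30.0
clock 24.45 pos [ 0.4571 -0.0026  0.1419] rot [179.96   0.    86.65] F [-0.33 -0.35 -0.5 ] w 0.0173 ff 29.99661684036255
units [-0.026 -0.001  0.187] mm [-1.  -0.1  7.5] roll units None
[190 251] [188.41072224 251.36112293]
```

View pics/c9.png

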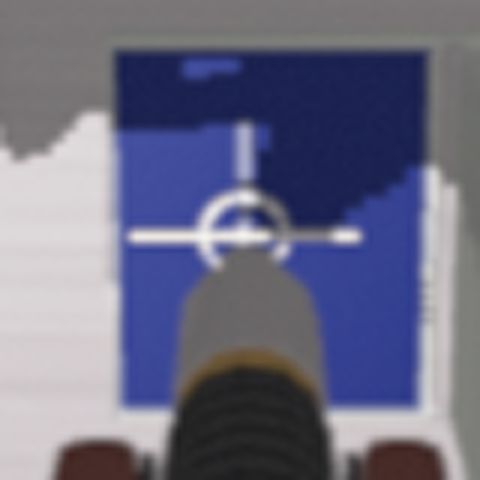

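The crop shows the tip at crop (248, 247) and the cross at (236, 243). That is the gap expected for a tip still 7.5 mm above the mark, so it is centred within about 1 mm. Pressing now.

```bash
python3 -m handwheel '[[0,[0,0,0.05],0],[0,[0,0,0.06],0],[0,[0,0,0.04],0],[0,[0,0,0.02],0],[0,[0,0,0.02],0],[0,[0,0,0.02],0],[0,[0,0,0.02],0],[0,[0,0,0],0]]'; python3 -m handwheel '[[0,[0,0,0.02],0],[0,[0,0,0.02],0],[0,[0,0,0.02],0],[0,[0,0,0],0],[0,[0,0,0],0],[0,[0,0,0],0],[0,[0,0,0],0],[0,[0,0,0],0]]'
```

```text
clock: 25.12
ee_pos: [0.457, -0.0026, 0.1329]
tcp_rot: [180.0, 0.0, 86.7]
contact_force: [-1.5, 0.5, 4.3]
grip_width: 0.0177
finger_force: 30.0
clock: 25.78
ee_pos: [0.4573, -0.0026, 0.1317]
tcp_rot: [179.9, 0.0, 86.7]
contact_force: [-2.6, -0.1, 8.8]
grip_width: 0.0176
finger_force: 30.0
```

```bash
python3 -m handwheel '[[0,[0,0,0.02],0],[0,[0,0,0.02],0],[0,[0,0,0.02],0],[0,[0,0,0.01],0],[0,[0,0,0],0],[0,[0,0,0],0],[0,[0,0,0],0],[0,[0,0,0],0]]'
```

```text
clock: 26.45
ee_pos: [0.457, -0.0026, 0.1272]
tcp_rot: [180.0, 0.0, 86.7]
contact_force: [-1.0, 0.2, 3.2]
grip_width: 0.0177
finger_force: 30.0
```

The force built to about 10 N, then fell to about 4 N while the tool sank 4.5 mm, so the punch has tripped. Lifting and going back.

```bash
python3 -m handwheel '[[0,[0,0,-0.1],0],[0,[0,0,-0.2],0],[0,[0,0,-0.4],0],[0,[0,0,-0.6],0],[0,[0,0,-0.7],0],[0,[0,0,-0.6],0],[0,[0,0,-0.4],0],[0,[0,0,-0.1],0]]'; python3 -m handwheel '[[0,[-0.28,0.2,0],0],[0,[-0.6,0.5,0],0],[0,[-0.75,0.62,0],0],[0,[-0.75,0.65,0],0],[0,[-0.75,0.65,0],0],[0,[-0.65,0.55,0],0],[0,[-0.4,0.3,0],0],[0,[-0.13,0.1,0],0]]'; python3 -m handwheel '[[0,[0,0,0],0],[0,[0,0,0.3],0],[0,[0,0,0.6],0],[0,[0,0,0.5],0],[0,[0,0,0.2],0],[0,[0,0,0],0],[0,[0,0,0],0],[0,[0,0,0],0]]'
python3 - <<'E'
from h import *
go([.5894,-.1826,.1114])
I,D=imaging.capture("wrist");cal=imaging.calibration("wrist");cv2.imwrite("pics/w10.png",I);P=cloud("wrist",D,cal=cal)
Q=P[(abs(P[:,0]-.58)<.1)&(abs(P[:,1]+.225)<.12)&(P[:,2]>.04)&(P[:,2]<.05)];print("stand",len(Q),rect(Q),np.median(Q,0))
p=proj("wrist",np.array([.5895,-.183,.05])).astype(int);print(p)
print("proj socket",proj("wrist",np.array([.5898,-.1838,.045])),"tip pred",proj("wrist",np.r_[env.read_state()["ee_pos"]-[0,.0004,.0984]]))
cv2.imwrite("pics/c10.png",cv2.resize(I[p[0]-60:p[0]+60,p[1]-60:p[1]+60],(480,480),interpolation=cv2.INTER_CUBIC))
E
```

```text
clock: 27.12
ee_pos: [0.4578, -0.0026, 0.2545]
tcp_rot: [179.7, 0.0, 86.7]
contact_force: [0.2, 0.4, -1.3]
grip_width: 0.0174
finger_force: 30.0
clock: 27.78
ee_pos: [0.5899, -0.1866, 0.2466]
tcp_rot: [-179.7, -0.0, 86.5]
contact_force: [1.0, -0.0, -1.3]
grip_width: 0.0174
finger_force: 30.0
clock: 28.45
ee_pos: [0.5897, -0.1827, 0.1889]
tcp_rot: [179.9, 0.0, 86.7]
contact_force: [0.2, 0.6, -0.6]
grip_width: 0.0176
finger_force: 30.0
clock 28.45 pos [ 0.5897 -0.1827  0.1889] rot [1.7987e+02 4.0000e-02 8.6680e+01] F [ 0.22  0.64 -0.59] w 0.0176 ff 29.996495246887207
units [ 0.004 -0.012  1.938] mm [ 0.1 -0.5 77.5] roll units None
stand 4018 (array([ 584.2, -210.9]), array([122. ,  60.1]), 77.8) [ 0.5849051  -0.18512556  0.04504665]
[177 250]
proj socket [177.31854766 251.21318939] tip pred [190.64374759 251.23797147]
```

View pics/c10.png

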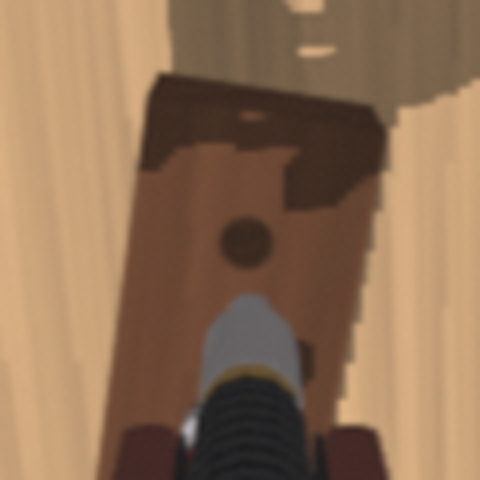

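The crop shows the empty socket at crop (243, 246), wrist px (177, 251), and the tip at (190.5, 252). Both are where predicted, so the punch is lined up with its socket.

```bash
python3 -m handwheel '[[0,[0,-0.01,0.2],0],[0,[0,0,0.4],0],[0,[0,0,0.3],0],[0,[0,0,0.1],0],[0,[0,0,0],0],[0,[0,0,0],0],[0,[0,0,0],0],[0,[0,0,0],0]]'; python3 -m handwheel '[[0,[0,0,0.1],0],[0,[0,0,0.1],0],[0,[0,0,0.15],0],[0,[0,0,0.15],0],[0,[0,0,0.15],0],[0,[0,0,0.1],0],[0,[0,0,0.05],0],[0,[0,0,0],0]]'
python3 - <<'E'
from h import *
go([.5894,-.1826,.1114])
E
```

```text
clock: 29.17
ee_pos: [0.5894, -0.1831, 0.1481]
tcp_rot: [179.9, 0.0, 86.7]
contact_force: [0.4, -0.5, -1.0]
grip_width: 0.0177
finger_force: 30.0
clock: 29.83
ee_pos: [0.5886, -0.1828, 0.114]
tcp_rot: [-179.9, -0.0, 86.7]
contact_force: [-0.4, 0.5, -1.7]
grip_width: 0.0175
finger_force: 30.0
clock 29.8333 pos [ 0.5886 -0.1828  0.114 ] rot [-1.7992e+02 -2.0000e-02  8.6650e+01] F [-0.42  0.55 -1.72] w 0.0175 ff 29.996566772460938
units [0.007 0.019 0.066] mm [0.3 0.7 2.6] roll units None
```

```bash
python3 -m handwheel '[[0,[0,0,0.02],0],[0,[0,0,0.02],0],[0,[0,0,0.01],0],[0,[0,0,0.01],0],[0,[0,0,0],0],[0,[0,0,0],0],[0,[0,0,0],0],[0,[0,0,0],0]]'; python3 -m handwheel '[[0,[0,0,0.01],0],[0,[0,0,0.01],0],[0,[0,0,0.01],0],[0,[0,0,0],0],[0,[0,0,0],0],[0,[0,0,0],0],[0,[0,0,0],0],[0,[0,0,0],0]]'
```

```text
clock: 30.5
ee_pos: [0.589, -0.183, 0.1127]
tcp_rot: [180.0, 0.0, 86.7]
contact_force: [-0.1, 0.8, -1.2]
grip_width: 0.0176
finger_force: 30.0
clock: 31.17
ee_pos: [0.589, -0.183, 0.1114]
tcp_rot: [180.0, 0.0, 86.6]
contact_force: [0.3, -0.6, -1.5]
grip_width: 0.0175
finger_force: 30.0
```

```bash
python3 -m handwheel '[[0,[0,0,0.01],0],[0,[0,0,0.01],0],[0,[0,0,0.01],0],[0,[0,0,0],0],[0,[0,0,0],0],[0,[0,0,0],0],[0,[0,0,0],0],[0,[0,0,0],0]]'
```

```text
clock: 31.83
ee_pos: [0.5891, -0.183, 0.1114]
tcp_rot: [179.9, 0.0, 86.7]
contact_force: [-1.9, 0.0, 5.1]
grip_width: 0.0179
finger_force: 30.0
```

Seated at the same height as before. Releasing and retreating.

```bash
python3 -m handwheel '[[50,[0,0,0],0],[50,[0,0,0],0],[50,[0,0,0],0],[50,[0,0,0],0],[50,[0,0,0],0],[50,[0,0,-0.2],0],[50,[0,0,-0.6],0],[50,[0,0,-0.9],0]]'; python3 -m handwheel '[[50,[0,0,-0.9],0],[50,[0,0,-0.9],0],[50,[0,0,-0.9],0],[50,[0,0,-0.7],0],[50,[0,0,-0.2],0],[50,[0,0,0],0],[50,[0,0,0],0],[50,[0,0,0],0]]'
python3 - <<'E'
from h import *
go([.589,-.18,.32])
cal=imaging.calibration("wrist");I,D=imaging.capture("wrist");P=cloud("wrist",D,cal=cal)
Q=P[(abs(P[:,0]-.589)<.03)&(abs(P[:,1]+.18)<.03)&(P[:,2]>.145)&(P[:,2]<.175)];print("cap",len(Q),rect(Q),np.median(Q,0))
J,DJ=imaging.capture("side");S=cloud("side",DJ)
Q=P[(abs(P[:,0]-.49)<.07)&(abs(P[:,1])<.06)&(P[:,2]>.0335)&(P[:,2]<.06)];print("base",len(Q),rect(Q),np.median(Q,0))
cv2.imwrite("pics/end.png",np.hstack([cv2.resize(I[:,:],(400,300)),cv2.resize(J[90:270,170:410],(400,300),interpolation=cv2.INTER_CUBIC)]))
E
```

```text
clock: 32.5
ee_pos: [0.5873, -0.1824, 0.175]
tcp_rot: [-179.6, -0.1, 86.6]
contact_force: [0.1, -0.2, -0.3]
grip_width: 0.0501
finger_force: 0.0
clock: 33.17
ee_pos: [0.5887, -0.1829, 0.3194]
tcp_rot: [-179.8, -0.1, 86.7]
contact_force: [-0.9, 0.5, -0.2]
grip_width: 0.0503
finger_force: 0.0
clock 33.1667 pos [ 0.5887 -0.1829  0.3194] rot [-1.7978e+02 -7.0000e-02  8.6650e+01] F [-0.91  0.47 -0.24] w 0.0503 ff 0.0
units [ 0.072  0.002 -0.014] mm [ 2.9  0.1 -0.6] roll units None
cap 236 (array([ 589.5, -183.4]), array([16.9, 17.4]), 85.0) [ 0.58980849 -0.18255194  0.15638485]
base 2927 (array([491.7, -10.4]), array([ 51. , 110.3]), 86.6) [ 0.50462637 -0.01261112  0.03602234]
```

View pics/end.png

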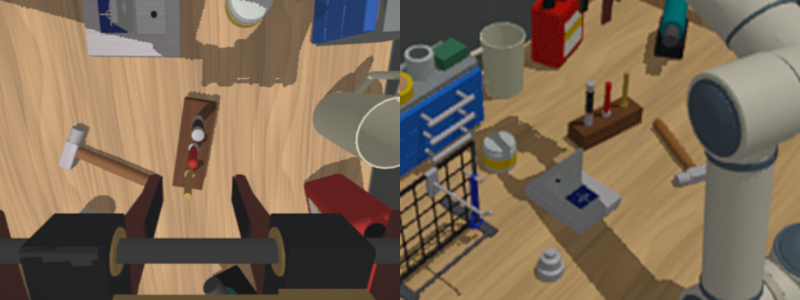

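The final pictures show the punch upright in its socket with its cap at z 0.1564, as at the start. The bracket is flat on the plate, and everything else is standing where it was.

```bash
python3 -c "
from rig import env
print(env.sign_off())"
```

```text
the job is handed in; nothing more can be done
None
```

The job is handed in at about 33 s of the 67 s allowed: the bracket is off the hook and flat on the plate, the punch tripped once with its tip about 1 mm from the centre of the circle, and it stands upright back in its own socket; the hand-in gave no verdict.

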